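# Cycle the release sleeve of the unused gas coupler on a laboratory bench

### The job

Two of the bench's gas outlets end in quick couplers: one has a pressure gauge plugged into it and is in use, the other has an empty mouth. Check the empty one before the next hose goes on: pull its spring sleeve all the way back towards its post, hold it there for a moment, then let go so that it snaps forward to its home position by itself. Leave the sleeve of the coupler with the gauge alone and leave the small bottle standing where it is.

Things in the scene. Friction and masses are not known exactly. Their poses are not given: they have to be found in the camera images.
- free_sleeve_mid (a point): Middle of the barrel of the steel sleeve to pull, on its level axis 100 mm above the bench; moves with it. Barrel 28 mm in diameter, from 19 mm in front to 17 mm behind this point; then a rib, 36 mm in diameter, 10 mm long. x axis: level, from the empty mouth to the fixed post, the way to pull; z up. The mouths face the robot's side, turned up to 0.25 rad.
- free_sleeve (a joint): Slide of that sleeve in m: 0 = home (forward, held by its spring), 0.018 = fully back on its stop. Spring: 6 N at home, 12 N fully back; let go, it flies home in 0.1 s. With the sleeve home, its post's axis is 83 mm behind the barrel's middle; post head 38 mm in diameter, top 118 mm above the bench. A 26 mm nut starts 51 mm behind the middle.
- used_sleeve (a joint): Same slide of the identical sleeve on the coupler with a round gauge (54 mm wide, white dial up, 94 mm ahead of the barrel's middle) plugged into its mouth; not to be pulled. The third post is a plain tap with a thin ribbed nozzle and a knob on top, 142 mm high. The three posts stand in a row, in any order, at least 160 mm apart sideways.
- bottle: Small amber bottle with a red cap standing on the bench beyond the posts, 48 mm in diameter, 85 mm high; origin at the centre of its underside, z axis up through the cap. To be left where it is.
Things that resemble listed ones, but are neither listed nor needed, are in the scene too. Leave any purple or red look-alike of the part that bears free_sleeve_mid alone. Several things look just like the bottle: the one meant starts farthest to the robot's right.

How it is judged:
On the way, in this order (a step that is already met when the one before it is completed fails the run):
1. the empty coupler's sleeve is pulled back at least 13 mm of its 18 mm and held there for 0.2 s (value of joint free_sleeve above 0.013 m), for 0.2 s.
2. the sleeve is let go and springs forward (faster than 0.08 m/s) (velocity of joint free_sleeve below -0.08 m/s).
At the end, for the whole second after the job is handed in: The empty coupler's sleeve is home again (within 2 mm), the used coupler's sleeve is home (within 2 mm), and the bottle stands upright (within 0.17 rad) within 20 mm of where it was (value of joint each of free_sleeve, used_sleeve below 0.002 m and distance of bottle from where it was at the start of the episode below 0.02 m and angle between bottle's own z axis and vertical below 0.17 rad); the robot touches nothing.
It fails at once if the sleeve of the coupler with the gauge is pulled back more than 4 mm (value of joint used_sleeve above 0.004 m).
It fails at once if the bottle is tipped by more than 0.35 rad or moved more than 30 mm (angle between bottle's own z axis and vertical above 0.35 rad or distance of bottle from where it was at the start of the episode above 0.03 m).
It also fails if it takes over 29 s, if anything falls off the work surface, if the arm or the gripper's body presses on something with over 40 N, if the wrist force passes 120 N, or if a joint passes its speed limit or range.

### The arm

A 7-joint arm with a two-finger parallel gripper is mounted at the origin on the work surface. World frame = base frame: x ahead of the robot, y to its left, z up, the work surface at z = 0. Lengths are in m, angles in rad, forces in N, time in s.
With the tool pointing down it reaches from about 0.35 to 0.9 m from the base axis. Payload 8.1 kg.
Tool frame: the origin (TCP) lies midway between the tips of the shut fingers; the grasp point (between the pads) lies 19 mm behind it; z points along the fingers, y is the line along which they close (so a half turn about z gives the same grasp; the last joint's range is limited). The gripper opens to 92 mm and grips with 3 to 60 N. Pads are 19 mm wide; open, the fingers measure 130 mm over their backs; the gripper's body (75 mm by 190 mm) begins 47 mm behind the grasp point.
Start: joints at [-1.213, 0.434, 0.025, 1.573, -0.012, 1.134, -0.075], TCP at [0.278, 0.56, 0.227] pointing down, gripper open.
Joint ranges: [-2.62, 2.62], [-0.44, 2.09], [-1.27, 1.32], [0.08, 2.57], [-1.32, 4.46], [0.12, 2], [-2.74, 2.74]. Speed limits (rad/s): [2.22, 2.22, 3.01, 3.01, 3.14, 3.14, 3.14].

### API

Orientations are given as a rotation vector (axis times angle).
In Python, from cell import arm gives the robot as it stands.
- The arm moves only by the tool move_arm, never from a script. Its argument "motion" is a list of rows, each an object of numbers: "tx", "ty", "tz": the shift along the tool's x, y, z normalised to -1 to 1, where 1 is 1000 mm; "twist": the turn about the tool's z normalised to -1 to 1, where 1 is pi/2 rad. In form: [{"tx": .., "ty": .., "tz": .., "twist": ..}, ...]. A call has 1 to 12 rows; each row shifts and turns the commanded pose from where the row before left it, along the tool's axes as they then stand; what a row does not reach is not made up. A row lasts 1/10 s, in which the tool goes at most 50 mm and 8.59 degrees, less where a joint would pass 70% of its speed; a pose out of reach is approached as far as the arm can. A call with a number of a shift or a turn outside -1 to 1 is refused whole. A call with a gripper value outside its range is refused whole. "gripper" is the gripper's target within -1 to 1 (shut at 1, half-way at 0, fully open at -1), set as the call begins (left out, the last holds). The fingers move at their own pace and stop on an object; "squeeze" is the grip in N (left out, the last holds). Time passes only in rows, so rows that do not move let the fingers close. It gives the time, the measured TCP pose, the force, the opening and the grip force at its end, in the units of the state.
- arm.observe(): the state, without advancing time (a new reading comes with each control period).
- arm.get_image(name): name is "scene" or "top" or "wrist"; returns the picture (480x640x3 uint8, red, green, blue); there is no depth.
- arm.calibration(name): a dict with "K" (3x3 intrinsics, pixels), "T" (4x4, takes a point from camera to world coordinates). Camera axes: x right, y down, z forward; pixel columns grow to the right and rows downward; lengths in m; the calibration is good to about 2 mm. A picture is of the moment at which its call begins: read the wrist's pose just before it. calibration takes no time and is no camera call; for the wrist camera it gives the pose at the moment of the call.
- arm.sign_off(): hands the job in; it is judged then, once.
Trained networks look in the newest picture that a camera, given by its name, has taken for a name from the list of things; names that differ only in an ending like _2 or _b are one class to them, and where a whole thing is asked for, a point or a joint stands for the part that bears it (a point fixed in the world has none). Each returns a list of dicts, best first, with "conf" (0 to 1); they miss things now and then, are a little off and sometimes report something else, mostly with a low value. They report only what shows in the picture. A call takes as long as a camera call. They do not tell look-alikes from the thing itself.
- arm.look_for(camera, query): "point" ([column, row] as shares, 0 to 1, of the picture: columns of its width, rows of its height, amid what is visible of it).
- arm.regions_of(camera, query): "region" (480x640 bool, what is visible of it) and "point" ([column, row] as shares, 0 to 1, of the picture: columns of its width, rows of its height, amid what is visible of it).
- arm.place_of(camera, query): "point" ([column, row] as shares, 0 to 1, of the picture: columns of its width, rows of its height: a listed point, or the origin of a listed thing).
The state is a dict: "clock": time; "joints": joint angles; "dq": joint speeds; "joint_efforts": joint torques, N m; "position": TCP position; "ee_rot": TCP orientation; "force": force on the tool from outside, world axes, zero at the start; "ft_torque": the same for the moment, N m; "width": opening from 0.0 (shut) to 1.0 (fully open); "gripper_force": force on a finger pad.
Only numpy, scipy, OpenCV 4.12 (cv2) and the standard library are available. Lean on these libraries where they do the work, as an engineer would, in place of code of your own. Each camera call takes 0.05 s, during which the arm holds its last target. There are 200 camera calls.

## Working session

There is one attempt and no reset: what is moved stays moved. The work goes in short steps, Python scripts to look and compute and a tool call to move; the robot and the scene stay as the last step left them, time stands still between calls to the robot, and variables do not carry over. Pictures are saved under pics/ and viewed, at most 10 in all, crops included, and the job is handed in when it is done.

Besides the shell and the picture viewer there is one more tool, called after "Call:" as name(argument=value, ...) on one line, values as JSON. move_arm: Moves the arm, as the interface text tells. Scaled input: -1 to 1 covers 1000 mm each way for a shift and pi/2 rad each way for a turn. Its arguments: {"type":"object","properties":{"motion":{"type":"array","items":{"type":"object","properties":{"tx":{"type":"number"},"ty":{"type":"number"},"tz":{"type":"number"},"twist":{"type":"number"}}}},"gripper":{"type":"number"},"squeeze":{"type":"number"}},"required":["motion"]}

```bash
mkdir -p pics; cat > h.py <<'E'
import numpy as np, cv2
from cell import arm
from scipy.spatial.transform import Rotation as R
def save(cam,name):
    im=arm.get_image(cam); cv2.imwrite('pics/'+name+'.png',im[:,:,::-1]); return im
def atz(cam,p,z,share=True):
    c=arm.calibration(cam);K=np.array(c['K']);T=np.array(c['T'])
    u=np.array(p,float)*([640,480] if share else [1,1])
    d=T[:3,:3]@np.linalg.solve(K,[u[0],u[1],1]);o=T[:3,3]
    return o+d*(z-o[2])/d[2]
E
python3 - <<'E'
from h import *
s=arm.observe();print(s['clock'],s['position'],s['ee_rot'],s['force'])
for c in ['top','scene']:
    save(c,c+'0'); print(c,arm.calibration(c)['T'])
    for f in ['free_sleeve_mid','used_sleeve','bottle']:
        for r in (arm.place_of(c,f) if f!='used_sleeve' else arm.look_for(c,f)):
            p=r['point'];print(c,f,round(r['conf'],2),np.round(np.array(p)*[640,480],0),np.round(atz(c,p,0 if f=='bottle' else .1),3))
E
```

```text
0.0 [0.27774138 0.55933199 0.2259725 ] [-7.17540531e-01 -3.05833771e+00  2.39866902e-03] [-0.38573386 -0.0871508   0.10250067]
top [[ 0.02114954 -0.9908906   0.13299818  0.44229177]
 [-0.99969229 -0.01923508  0.01566316  0.03486009]
 [-0.01296225 -0.13328852 -0.99099251  1.2396806 ]
 [ 0.          0.          0.          1.        ]]
top free_sleeve_mid 0.85 [177. 235.] [0.605 0.336 0.1  ]
top free_sleeve_mid 0.7 [266. 180.] [0.725 0.156 0.1  ]
top free_sleeve_mid 0.54 [249. 283.] [0.511 0.185 0.1  ]
top used_sleeve 0.92 [437. 315.] [ 0.454 -0.196  0.1  ]
top bottle 0.75 [270. 349.] [0.373 0.147 0.   ]
scene [[ 0.14284366  0.56208665 -0.8146498   1.38307296]
 [ 0.98971704 -0.07490421  0.12185868 -0.06450599]
 [ 0.00747444 -0.82367953 -0.56700632  0.63114057]
 [ 0.          0.          0.          1.        ]]
scene free_sleeve_mid 0.67 [374. 206.] [0.514 0.189 0.1  ]
scene free_sleeve_mid 0.62 [386. 264.] [0.722 0.16  0.1  ]
scene free_sleeve_mid 0.52 [454. 225.] [0.613 0.334 0.1  ]
scene used_sleeve 0.76 [193. 203.] [ 0.451 -0.208  0.1  ]
scene used_sleeve 0.41 [372. 205.] [0.51  0.185 0.1  ]
scene bottle 0.95 [345. 213.] [0.375 0.153 0.   ]
scene bottle 0.68 [316. 301.] [0.697 0.034 0.   ]
scene bottle 0.63 [333. 229.] [0.447 0.109 0.   ]
```

View pics/top0.png

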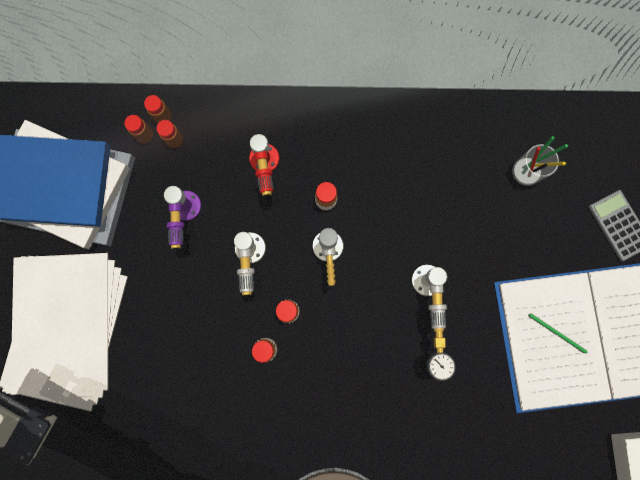

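View pics/scene0.png

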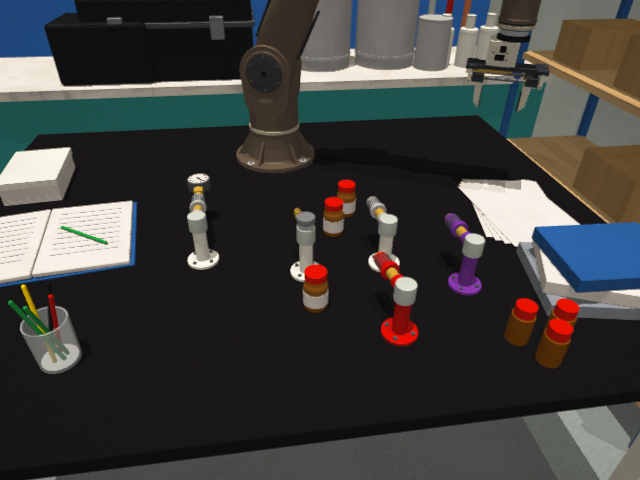

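The candidates in the top image are purple (177,235), red (265,180), steel with an empty mouth (246,283), and steel with a gauge (437,315). The steel one at (246,283) fits: it is uncoloured, its mouth is empty and its world position is about (0.51, 0.186). The bottle to leave is probably the one beyond the posts at (326,195). I'll move above the steel coupler and confirm from near.

Call:
move_arm(motion=[{"tx": -0.0375,"ty": -0.0233},{"tx": -0.0375,"ty": -0.0233},{"tx": -0.0375,"ty": -0.0233},{"tx": -0.0375,"ty": -0.0233},{"tx": -0.0375,"ty": -0.0233},{"tx": -0.0375,"ty": -0.0233},{"tx": -0.0375,"ty": -0.0233},{"tx": -0.0375,"ty": -0.0233},{"tx": -0.0375,"ty": -0.0233},{"tx": -0.0375,"ty": -0.0233},{"tx": 0},{"tx": 0}])

```text
invalid input
```

```bash
python3 - <<'E'
from h import *
s=arm.observe();print(s['clock'],s['position'],s['ee_rot'],s['force'])
save('wrist','w0')
for r in arm.place_of('wrist','free_sleeve_mid'):
    p=r['point'];print(round(r['conf'],2),np.round(np.array(p)*[640,480]),np.round(atz('wrist',p,.1),4))
E
```

```text
0.4 [0.27794157 0.55974298 0.22662857] [-7.17632682e-01 -3.05849840e+00  2.75757174e-04] [-0.43486722  0.48499426 -0.07387379]
```

View pics/w0.png

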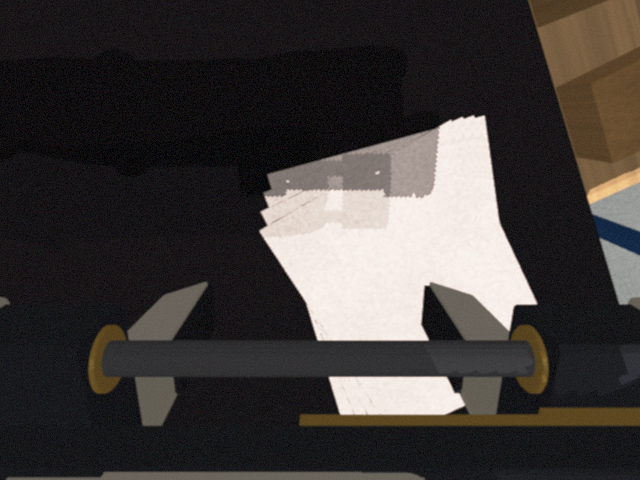

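The move was refused, so the wrist picture shows only the paper stack and the fingers (about rows 280-420). I'll retry with every field filled in.

Call:
move_arm(motion=[{"tx": -0.0375,"ty": -0.0233,"tz": 0,"twist": 0},{"tx": -0.0375,"ty": -0.0233,"tz": 0,"twist": 0},{"tx": -0.0375,"ty": -0.0233,"tz": 0,"twist": 0},{"tx": -0.0375,"ty": -0.0233,"tz": 0,"twist": 0},{"tx": -0.0375,"ty": -0.0233,"tz": 0,"twist": 0},{"tx": -0.0375,"ty": -0.0233,"tz": 0,"twist": 0},{"tx": -0.0375,"ty": -0.0233,"tz": 0,"twist": 0},{"tx": -0.0375,"ty": -0.0233,"tz": 0,"twist": 0},{"tx": -0.0375,"ty": -0.0233,"tz": 0,"twist": 0},{"tx": -0.0375,"ty": -0.0233,"tz": 0,"twist": 0},{"tx": 0,"ty": 0,"tz": 0,"twist": 0}])

```text
clock: 1.6
position: [0.5135, 0.1774, 0.2271]
ee_rot: [0.731, 3.052, -0.003]
force: [0.0, 0.5, 0.6]
width: 0.997
gripper_force: 0.0
```

```bash
python3 - <<'E'
from h import *
s=arm.observe();M=R.from_rotvec(s['ee_rot']).as_matrix();print(s['position'],M.round(3).tolist())
save('wrist','w1'); print(arm.calibration('wrist')['T'].round(3).tolist() if hasattr(arm.calibration('wrist')['T'],'round') else arm.calibration('wrist')['T'])
for q in ['free_sleeve_mid','free_sleeve']:
  for r in (arm.place_of('wrist',q) if 'mid' in q else arm.look_for('wrist',q)):
    p=r['point'];print(q,round(r['conf'],2),np.round(np.array(p)*[640,480]),np.round(atz('wrist',p,.1),4))
# top crop
im=cv2.imread('pics/top0.png')[220:320,200:300]
cv2.imwrite('pics/crop.png',np.hstack([cv2.resize(im,(480,480),interpolation=cv2.INTER_CUBIC)[:, :320],cv2.resize(cv2.imread('pics/w1.png'),(480,480*3//4)).copy()[:, :].repeat(1,0) if False else cv2.copyMakeBorder(cv2.resize(cv2.imread('pics/w1.png'),(480,360)),0,120,0,0,0)]))
E
```

```text
[0.51347085 0.17735714 0.22710917] [[-0.891, 0.453, 0.002], [0.453, 0.891, -0.003], [-0.003, -0.001, -1.0]]
[[0.45, 0.852, 0.267, 0.441], [0.893, -0.43, -0.134, 0.217], [0.0, 0.299, -0.954, 0.385], [0.0, 0.0, 0.0, 1.0]]
free_sleeve_mid 0.8 [565. 234.] [0.6005 0.3472 0.1   ]
free_sleeve_mid 0.68 [330. 214.] [0.5082 0.1957 0.1   ]
free_sleeve 0.86 [569. 247.] [0.6108 0.3486 0.1   ]
free_sleeve 0.83 [338. 226.] [0.5184 0.1986 0.1   ]
free_sleeve 0.62 [401. 410.] [0.6925 0.1761 0.1   ]
```

View pics/crop.png

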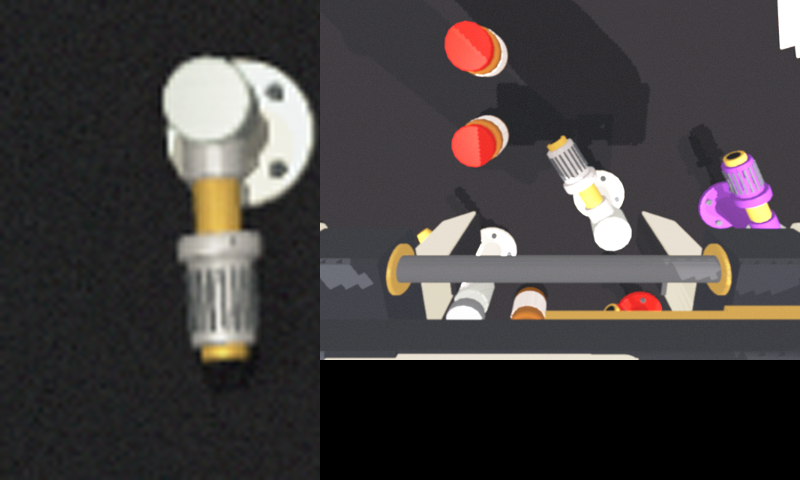

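The left crop shows a steel ribbed sleeve with a brass, empty mouth, and its white post head is at crop (206,100). The wrist view on the right shows the same coupler, with the barrel at about (329,216) and the post head at (389,309) in full-picture pixels. The purple one to the right is a look-alike, so the target is confirmed.

```bash
python3 - <<'E'
from h import *
for c,h,b in [('top',(242.9,240.8),(246.4,282.5)),('wrist',(389.3,309.3),(329.5,215))]:
    H=atz(c,h,.118,0);B=atz(c,b,.1,0);d=(H-B)[:2]
    print(c,H.round(4),B.round(4),np.linalg.norm(d).round(4),np.arctan2(d[1],d[0]).round(3))
E
```

```text
top [0.5942 0.1974 0.118 ] [0.5113 0.1896 0.1   ] 0.0832 0.094
wrist [0.5886 0.2064 0.118 ] [0.5076 0.1966 0.1   ] 0.0816 0.121
```

Call:
move_arm(motion=[{"tx": 0,"ty": 0,"tz": 0,"twist": -0.0917},{"tx": 0,"ty": 0,"tz": 0,"twist": -0.0917},{"tx": 0,"ty": 0,"tz": 0,"twist": -0.0917},{"tx": 0,"ty": 0,"tz": 0,"twist": -0.0917},{"tx": 0,"ty": 0.014,"tz": 0.03,"twist": 0},{"tx": 0,"ty": 0,"tz": 0.035,"twist": 0},{"tx": 0,"ty": 0,"tz": 0,"twist": 0},{"tx": 0,"ty": 0,"tz": 0,"twist": 0}])

```text
clock: 2.55
position: [0.5079, 0.1992, 0.162]
ee_rot: [0.184, -3.135, 0.0]
force: [0.3, -0.4, 0.5]
width: 0.998
gripper_force: 0.0
```

```bash
python3 - <<'E'
from h import *
s=arm.observe();M=R.from_rotvec(s['ee_rot']).as_matrix();print(s['clock'],s['position'],M.round(3).tolist())
save('wrist','w2')
for r in arm.place_of('wrist','free_sleeve_mid'):
    p=r['point'];print(round(r['conf'],2),np.round(np.array(p)*[640,480]),np.round(atz('wrist',p,.1),4))
E
```

```text
2.55 [0.50787993 0.19920281 0.1620484 ] [[-0.993, -0.117, -0.001], [-0.117, 0.993, -0.0], [0.001, -0.0, -1.0]]
0.71 [298. 259.] [0.5149 0.1878 0.1   ]
```

View pics/w2.png

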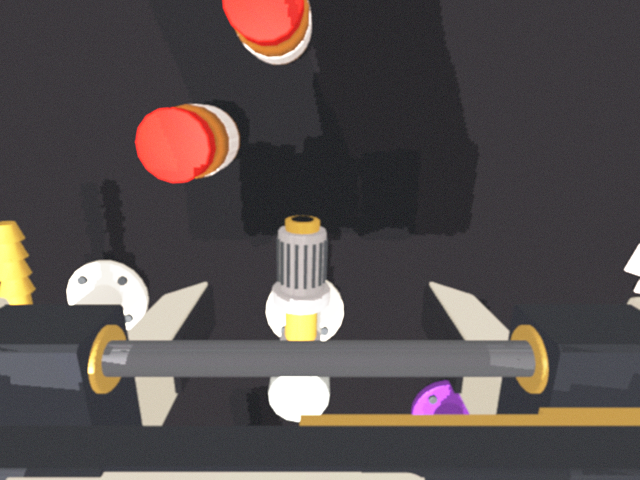

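The barrel is centred at about (302,256), with the mouth toward the image top and the axis in line with the tool. I'll correct sideways, then descend.

Call:
move_arm(motion=[{"tx": -0.0074,"ty": -0.0106,"tz": 0,"twist": 0},{"tx": 0,"ty": 0,"tz": 0.02,"twist": 0},{"tx": 0,"ty": 0,"tz": 0.03,"twist": 0},{"tx": 0,"ty": 0,"tz": 0.03,"twist": 0},{"tx": 0,"ty": 0,"tz": 0,"twist": 0},{"tx": 0,"ty": 0,"tz": 0,"twist": 0}])

```text
clock: 3.25
position: [0.518, 0.188, 0.0827]
ee_rot: [-0.18, 3.136, -0.0]
force: [-0.2, 0.3, -0.4]
width: 1.0
gripper_force: 0.0
```

```bash
python3 - <<'E'
from h import *
s=arm.observe();print(s['clock'],s['position'],s['force'])
save('wrist','w3')
E
```

```text
3.25 [0.51802509 0.18801791 0.08272182] [-0.20916756  0.32513322 -0.38199945]
```

View pics/w3.png

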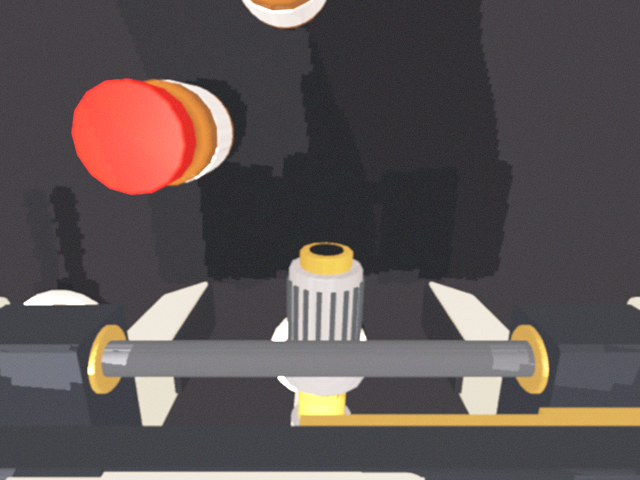

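The barrel's centre column is about 326, while the fingers' middle is at 319, about 2.5 mm off sideways. The barrel's front top edge is near row 264.

```bash
python3 - <<'E'
from h import *
s=arm.observe();M=R.from_rotvec(s['ee_rot']).as_matrix();P=s['position']
for px,z in [((326,262),.114),((326,268),.114),((326,390),.114),((326,395),.118)]:
    w=atz('wrist',px,z,0);print(px,w.round(4),((w-P)@M).round(4))
E
```

```text
(326, 262) [0.4882 0.1877 0.114 ] [ 0.0302  0.0027 -0.0307]
(326, 268) [0.4904 0.188  0.114 ] [ 0.0279  0.0028 -0.0307]
(326, 390) [0.5404 0.194  0.114 ] [-0.0224  0.0031 -0.0306]
(326, 395) [0.5394 0.1938 0.118 ] [-0.0214  0.003  -0.0346]
```

Call:
move_arm(motion=[{"tx": 0.0035,"ty": 0.0027,"tz": 0,"twist": 0},{"tx": 0,"ty": 0,"tz": 0,"twist": 0},{"tx": 0,"ty": 0,"tz": 0,"twist": 0}])

```text
clock: 3.6
position: [0.5137, 0.1913, 0.0827]
ee_rot: [-0.182, 3.135, 0.001]
force: [-0.4, 0.1, -1.2]
width: 1.001
gripper_force: 0.0
```

Call:
move_arm(motion=[{"tx": 0,"ty": 0,"tz": 0,"twist": 0},{"tx": 0,"ty": 0,"tz": 0,"twist": 0},{"tx": 0,"ty": 0,"tz": 0,"twist": 0},{"tx": 0,"ty": 0,"tz": 0,"twist": 0},{"tx": 0,"ty": 0,"tz": 0,"twist": 0},{"tx": 0,"ty": 0,"tz": 0,"twist": 0},{"tx": 0,"ty": 0,"tz": 0,"twist": 0},{"tx": 0,"ty": 0,"tz": 0,"twist": 0},{"tx": 0,"ty": 0,"tz": 0,"twist": 0},{"tx": 0,"ty": 0,"tz": 0,"twist": 0}], gripper=1, squeeze=40)

```text
clock: 4.6
position: [0.5135, 0.19, 0.0817]
ee_rot: [0.18, -3.136, 0.001]
force: [-0.3, -2.9, 1.4]
width: 0.296
gripper_force: 39.9
```

Call:
move_arm(motion=[{"tx": -0.004,"ty": 0,"tz": 0,"twist": 0},{"tx": -0.004,"ty": 0,"tz": 0,"twist": 0},{"tx": -0.004,"ty": 0,"tz": 0,"twist": 0},{"tx": -0.004,"ty": 0,"tz": 0,"twist": 0},{"tx": 0,"ty": 0,"tz": 0,"twist": 0},{"tx": 0,"ty": 0,"tz": 0,"twist": 0}])

```text
clock: 5.2
position: [0.5268, 0.1912, 0.0816]
ee_rot: [0.18, -3.131, 0.003]
force: [-10.0, -6.4, 11.2]
width: 0.296
gripper_force: 39.9
```

```bash
python3 - <<'E'
from h import *
s=arm.observe();print(s['clock'],s['position'],s['force'],s['width'],s['gripper_force'])
save('wrist','w4')
E
```

```text
5.2 [0.52682028 0.19120784 0.08155203] [-9.99598126 -6.37286528 11.24584694] 0.29609470617087147 39.94132339954376
```

View pics/w4.png

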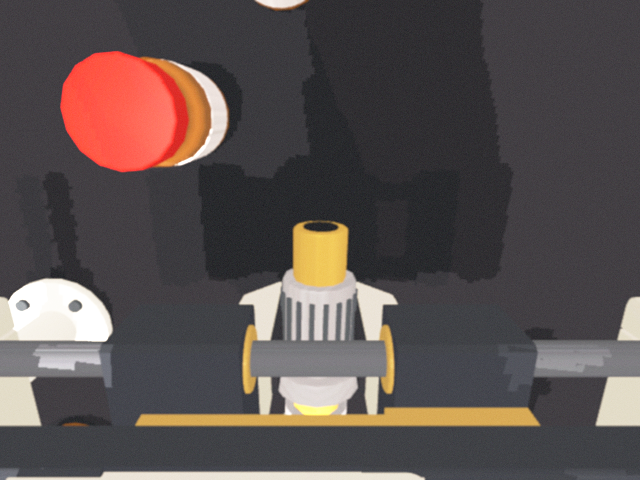

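The sleeve is well back: the brass mouth now shows from row 225 to 280, and the TCP has moved about 13.4 mm. I'll pull on to the stop.

Call:
move_arm(motion=[{"tx": -0.003,"ty": 0,"tz": 0,"twist": 0},{"tx": -0.003,"ty": 0,"tz": 0,"twist": 0},{"tx": 0,"ty": 0,"tz": 0,"twist": 0},{"tx": 0,"ty": 0,"tz": 0,"twist": 0},{"tx": 0,"ty": 0,"tz": 0,"twist": 0},{"tx": 0,"ty": 0,"tz": 0,"twist": 0},{"tx": 0,"ty": 0,"tz": 0,"twist": 0}])

```text
clock: 5.95
position: [0.5314, 0.1916, 0.0815]
ee_rot: [0.18, -3.129, 0.004]
force: [-14.7, -7.1, 16.4]
width: 0.293
gripper_force: 39.9
```

The TCP has travelled 18 mm, so the sleeve is on its stop and has been held there. Now I'll let go.

Call:
move_arm(motion=[{"tx": 0,"ty": 0,"tz": 0,"twist": 0},{"tx": 0,"ty": 0,"tz": 0,"twist": 0},{"tx": 0,"ty": 0,"tz": 0,"twist": 0},{"tx": 0,"ty": 0,"tz": 0,"twist": 0},{"tx": 0,"ty": 0,"tz": 0,"twist": 0},{"tx": 0,"ty": 0,"tz": 0,"twist": 0},{"tx": 0,"ty": 0,"tz": 0,"twist": 0},{"tx": 0,"ty": 0,"tz": 0,"twist": 0}], gripper=-1)

```text
clock: 6.75
position: [0.5354, 0.1933, 0.0818]
ee_rot: [-0.181, 3.136, 0.0]
force: [0.2, -0.7, 0.3]
width: 0.942
gripper_force: 0.0
```

Call:
move_arm(motion=[{"tx": 0,"ty": 0,"tz": -0.02,"twist": 0},{"tx": 0,"ty": 0,"tz": -0.04,"twist": 0},{"tx": 0,"ty": 0,"tz": -0.04,"twist": 0},{"tx": 0,"ty": 0,"tz": -0.04,"twist": 0},{"tx": 0,"ty": 0,"tz": 0,"twist": 0},{"tx": 0,"ty": 0,"tz": 0,"twist": 0},{"tx": 0,"ty": 0,"tz": 0,"twist": 0}])

```text
clock: 7.45
position: [0.5345, 0.1931, 0.2206]
ee_rot: [0.181, -3.135, 0.001]
force: [0.3, -0.3, -0.3]
width: 1.001
gripper_force: 0.0
```

```bash
python3 - <<'E'
from h import *
s=arm.observe();print(s['clock'],s['position'],s['force'],s['width'])
save('wrist','w5');save('scene','s5')
a=cv2.imread('pics/w5.png');b=cv2.imread('pics/s5.png')
cv2.imwrite('pics/end.png',np.hstack([cv2.resize(a,(400,300)),cv2.resize(b,(400,300))]))
E
```

```text
7.45 [0.53451839 0.1930959  0.22059642] [ 0.25784156 -0.29106547 -0.33205189] 1.0006480947289866
```

View pics/end.png

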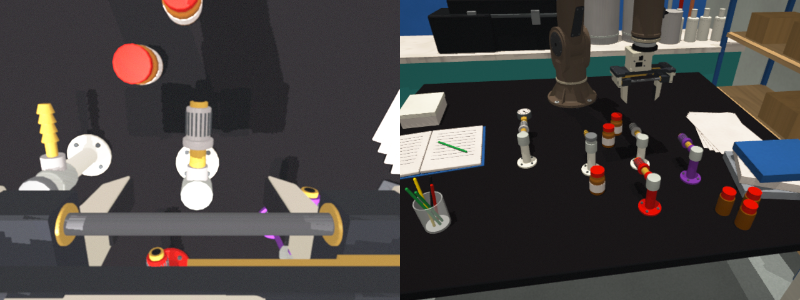

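The sleeve is home again, at about (198,125) in the left picture with only a short brass mouth showing. The bottles are standing untouched and the gripper is clear.

```bash
python3 -c "
from cell import arm
print(arm.sign_off())"
```

```text
the job is handed in; nothing more can be done
None
```

I pulled the empty coupler's sleeve back to its stop (about 18 mm), held it, and let go. It sprang home, the bottle and the gauge coupler were left untouched, and the job is handed in; the sign-off returned no verdict.

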